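# Put the mixed-up workshop containers back in their own drip trays

## Task

The red spray can, the blue grease tin and the yellow oil bottle have been put back in one another's drip trays: move each one into the middle of the tray of its own colour, standing upright, using the empty grey tray to park one on the way. They leave rings, so never stand one on the bare bench; keep them upright, set them down rather than drop them, and leave the wrench, the tape and the timber offcut where they are.

Things in the scene. Friction and masses are not known exactly. Their poses are not given: they have to be found in the camera images.
- spray_can: Red spray can with a pale band: upright straight cylinder of diameter 54 mm from its foot to 85 mm height, above it a red cone and a narrow red cap of diameter 32 mm up to 112 mm. Grasp it on the straight part. It stands upright in one of the trays at the start, within about 7 mm of its middle. Origin: centre of its underside; z up along its axis; yaw means nothing. Loose, closed and rigid, mass 0.2 to 0.4 kg.
- grease_tin: Blue grease tin with steel seams: upright straight cylinder of diameter 60 mm and 84 mm height, with a slightly smaller flat blue lid up to 88 mm. Grasp it on the straight part. It stands upright in one of the trays at the start, within about 7 mm of its middle. Origin: centre of its underside; z up along its axis; yaw means nothing. Loose, closed and rigid, mass 0.24 to 0.5 kg.
- oil_bottle: Yellow oil bottle with a pale band: upright straight cylinder of diameter 56 mm from its foot to 82 mm height, above it a sloping yellow shoulder and a black cap of diameter 25 mm up to 110 mm. Grasp it on the straight part. It stands upright in one of the trays at the start, within about 7 mm of its middle. Origin: centre of its underside; z up along its axis; yaw means nothing. Loose, closed and rigid, mass 0.2 to 0.42 kg.
- tray_red: Round red drip tray, fixed to the bench: a dish of outer diameter 92 mm with an upright rim 4 mm thick whose top is 16 mm above the bench, inner diameter 84 mm, its flat inner floor 6 mm above the bench; at its foot a flange of diameter 116 mm, 3 mm thick. Red all over: the place of the red spray can. It holds one container only; tray centres are at least 140 mm apart. Origin: centre of its underside, on the bench top; z up; yaw means nothing.
- tray_blue: Round blue drip tray, fixed to the bench: a dish of outer diameter 92 mm with an upright rim 4 mm thick whose top is 16 mm above the bench, inner diameter 84 mm, its flat inner floor 6 mm above the bench; at its foot a flange of diameter 116 mm, 3 mm thick. Blue all over: the place of the blue grease tin. It holds one container only; tray centres are at least 140 mm apart. Origin: centre of its underside, on the bench top; z up; yaw means nothing.
- tray_yellow: Round yellow drip tray, fixed to the bench: a dish of outer diameter 92 mm with an upright rim 4 mm thick whose top is 16 mm above the bench, inner diameter 84 mm, its flat inner floor 6 mm above the bench; at its foot a flange of diameter 116 mm, 3 mm thick. Yellow all over: the place of the yellow oil bottle. It holds one container only; tray centres are at least 140 mm apart. Origin: centre of its underside, on the bench top; z up; yaw means nothing.
- tray_grey: Round grey drip tray, fixed to the bench: a dish of outer diameter 92 mm with an upright rim 4 mm thick whose top is 16 mm above the bench, inner diameter 84 mm, its flat inner floor 6 mm above the bench; at its foot a flange of diameter 116 mm, 3 mm thick. Grey all over: the spare tray, empty at the start, nobody's own place. It holds one container only; tray centres are at least 140 mm apart. Origin: centre of its underside, on the bench top; z up; yaw means nothing.
- wrench: Bystander: a steel wrench about 180 mm long and 8 mm thick, lying loose on the bench beyond the trays. Origin: centre of its underside; x along its length. Leave it alone.
- tape_roll: Bystander: a black roll of tape lying flat and loose on the bench, diameter 90 mm, 36 mm high, with an open middle. Origin: centre of its underside. Leave it alone.
- offcut: Bystander: a loose pale timber offcut, 90 mm (its x) by 45 mm (its y), 35 mm high. Origin: centre of its underside. Leave it alone.
Things that resemble listed ones, but are neither listed nor needed, are in the scene too. There is more than one size of the spray_can; the job needs the smallest.

How it is judged:
By the outcome, as a careful person would: the job done as asked, in the order asked, and still so for the second after the job is handed in, with the robot touching nothing.
It also fails if it takes over 120 s, if anything falls off the work surface, if the arm or the gripper's body presses on something with over 40 N, if the wrist force passes 120 N, or if a joint passes its speed limit or range.

## Robot

A 6-joint arm with a two-finger parallel gripper is mounted at the origin on the work surface. World frame = base frame: x ahead of the robot, y to its left, z up, the work surface at z = 0. Lengths are in m, angles in rad, forces in N, time in s.
With the tool pointing down it reaches from about 0.35 to 0.775 m from the base axis. Payload 5.5 kg.
Tool frame: the origin (TCP) lies between the finger pads; the fingertips stand 22 mm ahead of it and the grasp point (between the pads) lies 3 mm ahead of it (env.finger_overhang is the distance from the TCP to the fingertips, in m); y points along the fingers, x is the direction in which the jaws open and shut, and the axes are right-handed (so a half turn about y gives the same grasp; the last joint's range is limited). The gripper opens to 85 mm and grips with 20 to 120 N. Pads are 22 mm wide; open, the fingers measure 114 mm over their backs; the gripper's body (76 mm by 85 mm) begins 54 mm behind the grasp point. The pads swing forward as they close: fully open they stand 13 mm farther back than shut.
Start: joints at [1.192, 0.313, 0.046, 1.304, 0, 1.431], TCP at [0.136, 0.559, 0.253] pointing down, gripper open.
Joint ranges: [-2.76, 2.76], [-0.86, 1.69], [-1.03, 1.26], [-2.2, 2.34], [-1.47, 1.5], [-3.14, 3.14]. Speed limits (rad/s): [2.57, 2.57, 3.14, 3.14, 3.14, 3.14].

## Interface

Orientations are given as a unit quaternion [w, x, y, z].
In Python, from workcell import monitor, cams, job, env gives the robot as it stands.
- The arm moves only by the tool drive_tool, never from a script. Its argument "plan" is text: rows parted by semicolons, each of 7 numbers parted by spaces: the opening, from -1 (shut) to 1 (fully open), then the shift along the tool's x, y, z in mm, then the turn, a rotation vector about the tool's x, y, z in degrees. In form: gripper x y z rx ry rz; .... A call has 1 to 8 rows; each row shifts and turns the pose as measured when the row begins, along the tool's axes as they then stand; what a row does not reach is not made up. A row lasts 1/8 s, in which the tool goes at most 62.5 mm and 10.7 degrees, less where a joint would pass 70% of its speed; a pose out of reach is approached as far as the arm can. A call is refused whole if a number of a shift passes 62.5 or a number of a turn 10.7, either way. A call with a gripper value outside its range is refused whole. The fingers move at their own pace and stop on an object; "grip_force" is the grip in N (left out, the last holds). Time passes only in rows, so rows that do not move let the fingers close. It gives the time, the measured TCP pose, the force and the opening at its end, in the units of the state.
- monitor.get_state(): the state, without advancing time (a new reading comes with each control period).
- cams.read_camera(name): name is "side" or "top" or "wrist"; returns (picture, depth): 384x512x3 uint8, red, green, blue; 384x512 float32, m along the optical axis (not along the pixel's ray), 0 where there is no reading.
- cams.calibration(name): a dict with "fx", "fy", "cx", "cy" (pixels), "R" (3x3) and "t" (3): a world point X has camera coordinates R X + t. Camera axes: x right, y down, z forward; pixel columns grow to the right and rows downward; lengths in m; the calibration is good to about 2 mm. A picture is of the moment at which its call begins: read the wrist's pose just before it. calibration takes no time and is no camera call; for the wrist camera it gives the pose at the moment of the call.
- job.hand_in(): hands the job in, once; it reports no verdict.
The state is a dict: "clock": time; "joint_pos": joint angles; "qvel": joint speeds; "tau": joint torques, N m; "tcp_pos": TCP position; "orientation": TCP orientation; "wrist_force": force on the tool from outside, world axes, zero at the start; "ft_torque": the same for the moment, N m; "finger_gap": finger opening in m.
Only numpy, scipy, OpenCV 4.12 (cv2) and the standard library are available. Lean on these libraries where they do the work, as an engineer would, in place of code of your own. Each camera call takes 0.05 s, during which the arm holds its last target.

## Working session

There is one attempt and no reset: what is moved stays moved. The work goes in short steps, Python scripts to look and compute and a tool call to move; the robot and the scene stay as the last step left them, time stands still between calls to the robot, and variables do not carry over. Pictures are saved under pics/ and viewed, and the job is handed in when it is done.

Besides the shell and the picture viewer there is one more tool, called as a command line: name --argument value ..., lists and objects as JSON in quotes. drive_tool: Moves the arm, as the interface text tells. Its arguments: {"type":"object","properties":{"plan":{"type":"string"},"grip_force":{"type":"number"}},"required":["plan"]}

```bash
ls; mkdir -p pics; python3 - <<'E'
from workcell import monitor, cams, job, env
import cv2
print(monitor.get_state())
for n in ["top","side","wrist"]:
    im,d=cams.read_camera(n); cv2.imwrite(f"pics/{n}0.png",im[:,:,::-1])
    import numpy as np; np.save(f"pics/{n}0.npy",d)
    print(n,cams.calibration(n))
E
```

```text
pics
{'clock': 0.0, 'joint_pos': array([ 1.19239099e+00,  3.13983943e-01,  4.49580808e-02,  1.30359729e+00,
       -2.51541422e-05,  1.43117809e+00]), 'qvel': array([-0.00053496, -0.00130806,  0.00069577,  0.00126747, -0.00073266,
       -0.0008401 ]), 'tau': array([ 6.27080613e-05, -4.80628896e+01,  2.98531079e+01,  1.93609216e-02,
       -1.45004640e-05, -9.46326622e-06]), 'tcp_pos': array([0.13584836, 0.55822669, 0.25240965]), 'orientation': array([-0.55566315,  0.55632753,  0.43633132, -0.43743928]), 'wrist_force': array([ 0.48884953,  0.58825957, -0.83151602]), 'ft_torque': array([-0.01347534,  0.0194419 , -0.02586117]), 'finger_gap': 0.08549209221716024}
top {'fx': 460.5624000390744, 'fy': 460.5624000390744, 'cx': 250.70833385967643, 'cy': 193.00145929554427, 'R': array([[-0.01842786, -0.99959675, -0.02160438],
       [-0.99624789,  0.02018506, -0.08415884],
       [ 0.08456099,  0.01997245, -0.99621812]]), 't': array([-0.03222418,  0.55683235,  1.13597094])}
side {'fx': 470.44067652076643, 'fy': 470.44067652076643, 'cx': 259.3356239165586, 'cy': 180.29964589855777, 'R': array([[ 8.79573406e-01, -4.75762809e-01, -6.11399303e-04],
       [-2.95118863e-01, -5.44596411e-01, -7.85060256e-01],
       [ 3.73169507e-01,  6.90698559e-01, -6.19419099e-01]]), 't': array([-0.52629192,  0.17022302,  1.11427474])}
wrist {'fx': 283.9817858201882, 'fy': 283.9817858201882, 'cx': 253.72081563070662, 'cy': 189.91794907221797, 'R': array([[ 2.37051632e-01,  9.71497034e-01, -1.90930711e-04],
       [ 9.21510294e-01, -2.24792303e-01,  3.16681540e-01],
       [ 3.07612257e-01, -7.52458206e-02, -9.48531900e-01]]), 't': array([-0.5743165 , -0.04223565,  0.37995686])}
```

View pics/top0.png

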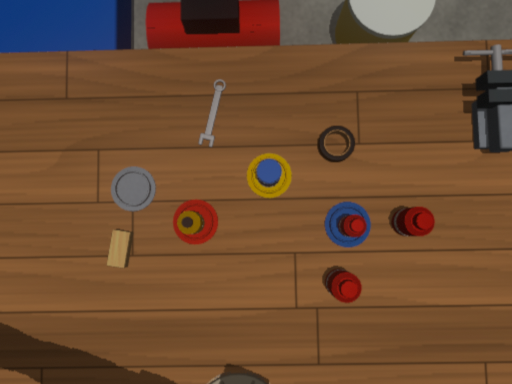

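View pics/side0.png

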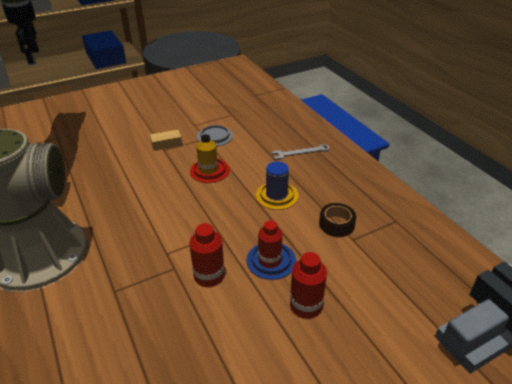

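View pics/wrist0.png

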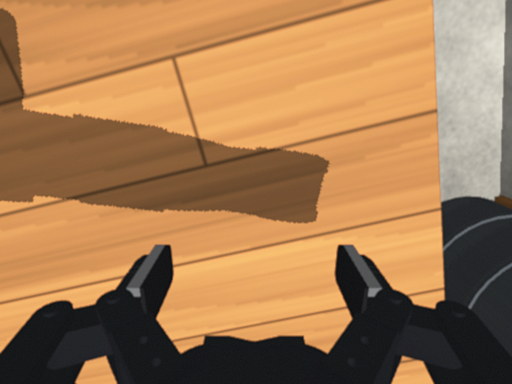

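```bash
cat > h.py <<'E'
import numpy as np, cv2
from workcell import monitor, cams, env
def cloud(n,d,c=None):
    c=c or cams.calibration(n); v,u=np.indices(d.shape)
    P=np.stack([(u-c['cx'])/c['fx']*d,(v-c['cy'])/c['fy']*d,d],-1)
    return (P-c['t'])@c['R']   # world
def circ(p):
    A=np.c_[2*p,np.ones(len(p))]; s=np.linalg.lstsq(A,(p**2).sum(1),rcond=None)[0]
    return s[:2],np.sqrt(s[2]+s[0]**2+s[1]**2)
def ray(n,u,v,z,c=None):
    c=c or cams.calibration(n); o=-c['R'].T@c['t']; r=c['R'].T@np.array([(u-c['cx'])/c['fx'],(v-c['cy'])/c['fy'],1])
    return o+r*(z-o[2])/r[2]
E
python3 - <<'E'
from h import *
im=cv2.imread('pics/top0.png'); d=np.load('pics/top0.npy'); W=cloud('top',d)
for nm,(u,v) in dict(red=(195,222),yel=(269,175),blue=(348,225),grey=(133,189),dec1=(418,222),dec2=(346,288),off=(118,249),tape=(336,143),wr=(212,112)).items():
    m=np.zeros(d.shape,bool); m[v-30:v+30,u-30:u+30]=1
    z=W[...,2]; s=W[m&(z>.004)&(d>0)]
    top=s[:,2].max()
    h=np.histogram(s[:,2],bins=np.arange(0,.2,.01))[0]
    t=s[s[:,2]>top-.006]
    ring=s[(s[:,2]>.011)&(s[:,2]<.02)]
    print(nm,'top',top.round(4),t[:,:2].mean(0).round(4),np.ptp(t[:,:2],axis=0).round(3),len(t),'ray',ray('top',u,v,.01)[:2].round(3),'all',((s.min(0)+s.max(0))/2)[:2].round(3),np.ptp(s,axis=0).round(3),h)
z=W[...,2]; print('bench z',np.median(z[250:380,100:300]))
c=np.vstack([im]); 
big=cv2.resize(im[120:320,90:450],None,fx=2.2,fy=2.2,interpolation=cv2.INTER_CUBIC);cv2.imwrite('pics/topcrop.png',big)
s=cv2.imread('pics/side0.png');cv2.imwrite('pics/sidecrop.png',cv2.resize(s[120:330,140:360],None,fx=2.8,fy=2.8,interpolation=cv2.INTER_CUBIC))
E
```

```text
red top 0.1194 [0.4829 0.1055] [0.023 0.024] 72 ray [0.486 0.1  ] all [0.491 0.102] [0.14  0.151 0.115] [371 177   9  11  15   8  14  11 108 197  35  95   0   0   0   0   0   0
   0]
yel top 0.0985 [ 0.6018 -0.0873] [0.053 0.055] 258 ray [ 0.602 -0.09 ] all [ 0.603 -0.089] [0.152 0.15  0.095] [319 171  12  11   9   8   7  12  82 425   0   0   0   0   0   0   0   0
   0]
blue top 0.1224 [ 0.4686 -0.2869] [0.027 0.028] 75 ray [ 0.471 -0.286] all [ 0.473 -0.283] [0.15  0.144 0.118] [392 189   9  20  14  16  13  17  49 209  24 132   8   0   0   0   0   0
   0]
grey top 0.0206 [0.5747 0.2625] [0.09 0.09] 90 ray [0.574 0.259] all [0.577 0.262] [0.152 0.153 0.017] [702 205   1   0   0   0   0   0   0   0   0   0   0   0   0   0   0   0
   0]
dec1 top 0.1493 [ 0.4752 -0.4305] [0.036 0.036] 115 ray [ 0.476 -0.462] all [ 0.477 -0.458] [0.149 0.131 0.145] [ 50  27  27  34  37  34  34  36  38  35 120 307  48  43 225   0   0   0
   0]
dec2 top 0.1482 [ 0.3286 -0.2574] [0.037 0.037] 186 ray [ 0.315 -0.276] all [ 0.316 -0.273] [0.147 0.139 0.144] [ 44  19  10  25  22  18  21  21  20  25 111 315  52  22 238   0   0   0
   0]
off top 0.0406 [0.4227 0.2899] [0.091 0.053] 252 ray [0.422 0.296] all [0.424 0.3  ] [0.149 0.148 0.037] [ 66  39  56 644   4   0   0   0   0   0   0   0   0   0   0   0   0   0
   0]
tape top 0.0408 [ 0.6781 -0.2592] [0.086 0.088] 277 ray [ 0.681 -0.263] all [ 0.683 -0.265] [0.154 0.147 0.037] [ 67  54  69 544   4   0   0   0   0   0   0   0   0   0   0   0   0   0
   0]
wr top 0.015 [0.7683 0.0526] [0.153 0.063] 49 ray [0.77  0.054] all [0.773 0.056] [0.158 0.153 0.011] [396  20   0   0   0   0   0   0   0   0   0   0   0   0   0   0   0   0
   0]
bench z -0.00095694059271245
```

View pics/topcrop.png

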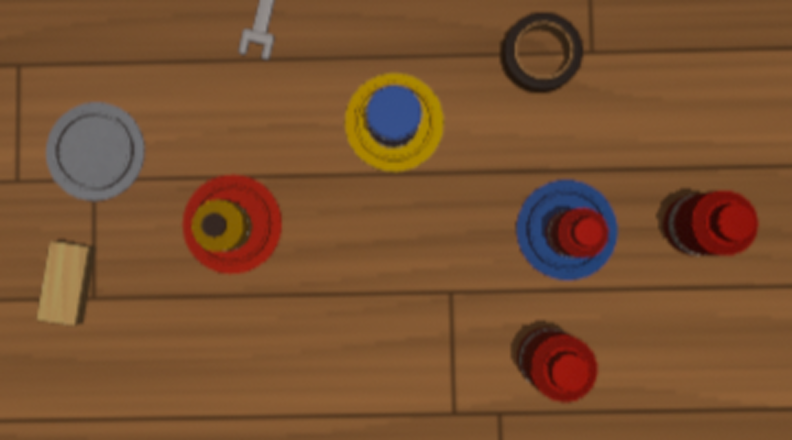

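View pics/sidecrop.png

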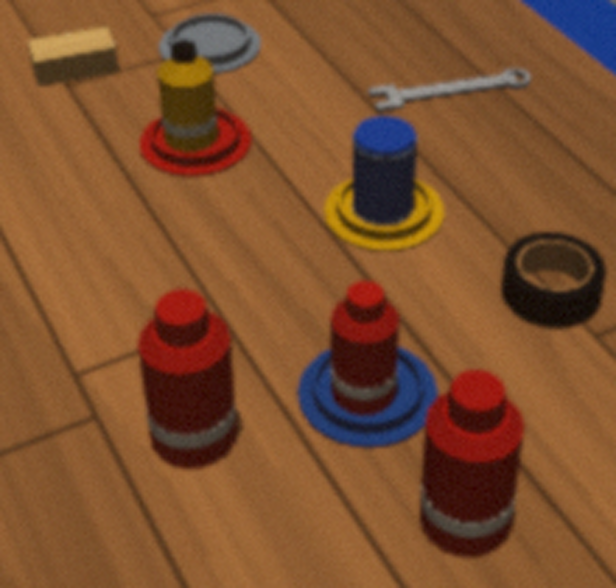

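```bash
cat > meas.py <<'E'
from h import *
from scipy.optimize import least_squares
def mask(im,col):
    hsv=cv2.cvtColor(im,cv2.COLOR_BGR2HSV); H,S,V=[hsv[...,i].astype(int) for i in range(3)]
    return {'red':((H<6)|(H>174))&(S>170)&(V>60),'yellow':(H>21)&(H<35)&(S>170),'blue':(H>100)&(H<128)&(S>120),'grey':(S<60)&(V>75)}[col]
def proj(c,P):
    q=P@c['R'].T+c['t']; return np.c_[q[:,0]/q[:,2]*c['fx']+c['cx'],q[:,1]/q[:,2]*c['fy']+c['cy']]
def tray(n,im,col,guess):
    c=cams.calibration(n); g=proj(c,np.array([[*guess,0.003]]))[0]
    m=mask(im,col).astype(np.uint8)
    w=np.zeros_like(m); cv2.circle(w,(int(g[0]),int(g[1])),38,1,-1); m&=w
    a=np.linspace(0,2*np.pi,90); 
    k=cv2.findContours(m,cv2.RETR_EXTERNAL,cv2.CHAIN_APPROX_NONE)[0]; k=max(k,key=cv2.contourArea)[:,0]
    P=np.array([ray(n,u,v,.0015,c)[:2] for u,v in k])
    r=least_squares(lambda p:np.hypot(*(P-p[:2]).T)-p[2],[*guess,.058],loss='soft_l1',f_scale=.001)
    return r.x,len(k)
E
python3 - <<'E'
from meas import *
G=dict(red=(.488,.1),yellow=(.603,-.088),blue=(.472,-.285),grey=(.576,.262))
for n in ['top','side']:
    im=cv2.imread(f'pics/{n}0.png'); d=np.load(f'pics/{n}0.npy'); W=cloud(n,d)
    for k,g in G.items():
        x,l=tray(n,im,k,g); print(n,k,x.round(4),l)
    for k,(g,lo) in dict(bottle=((.483,.1055),.108),tin=((.602,-.087),.088),can=((.4686,-.287),.107)).items():
        s=W[(np.hypot(W[...,0]-g[0],W[...,1]-g[1])<.045)&(d>0)]
        top=s[s[:,2]>lo]
        r=least_squares
        # side wall + shoulder: points between .03 and .085 -> known radius
        R=dict(bottle=.028,tin=.030,can=.027)[k]
        b=s[(s[:,2]>.03)&(s[:,2]<.08)]
        q=least_squares(lambda p:np.hypot(*(b[:,:2]-p).T)-R,g,loss='soft_l1',f_scale=.001).x
        print(n,k,'top',((top.min(0)+top.max(0))/2).round(4),np.ptp(top[:,:2],axis=0).round(3),len(top),'wall',q.round(4),len(b))
c=cams.calibration('wrist');print(-c['R'].T@c['t'],env.finger_overhang)
E
```

```text
top red [0.4881 0.1008 0.0556] 124
top yellow [ 0.603  -0.0899  0.0559] 124
top blue [ 0.4741 -0.2861  0.0552] 125
top grey [0.576  0.2616 0.0565] 124
top bottle top [0.4841 0.1052 0.1142] [0.023 0.025] 96 wall [0.4835 0.1057] 59
top tin top [ 0.6022 -0.0876  0.0933] [0.058 0.059] 476 wall [ 0.602  -0.0877] 46
top can top [ 0.4676 -0.2859  0.1153] [0.028 0.029] 146 wall [ 0.4684 -0.2869] 80
side red [0.4889 0.102  0.0537] 105
side yellow [ 0.6035 -0.0953  0.0437] 84
side blue [ 0.4735 -0.2858  0.0528] 153
side grey [0.5773 0.2621 0.0469] 120
side bottle top [0.4842 0.1032 0.1133] [0.025 0.024] 53 wall [0.4858 0.1059] 287
side tin top [ 0.6013 -0.0883  0.0923] [0.058 0.06 ] 255 wall [ 0.6041 -0.0872] 335
side can top [ 0.4689 -0.288   0.1142] [0.029 0.032] 144 wall [ 0.4706 -0.2859] 373
[0.05818386 0.57704269 0.3736668 ] 0.022
```

```bash
cat > go.py <<'E'
import sys, numpy as np
from scipy.spatial.transform import Rotation as Ro
from workcell import monitor
s=monitor.get_state(); w,x,y,z=s['orientation']; R=Ro.from_quat([x,y,z,w])
R0=Ro.from_matrix(np.array([[.2371,.9715,0],[0,0,-1],[-.9715,.2371,0]]).T)
t=np.array([float(a) for a in sys.argv[1:4]]); d=t-s['tcp_pos']
print('t',round(s['clock'],2),'tcp',s['tcp_pos'].round(4),'tooldelta mm',(R.inv().apply(d)*1000).round(1),'turn',np.degrees((R.inv()*R0).as_rotvec()).round(2),'F',s['wrist_force'].round(1),'gap',round(s['finger_gap'],4),'j',s['joint_pos'].round(2))
E
python3 go.py .484 .1055 .22
```

```text
t 0.15 tcp [0.1359 0.5583 0.2526] tooldelta mm [-357.6   33.  -445.4] turn [-0.01  0.03 -0.08] F [ 1.  -0.3 -0.7] gap 0.0852 j [1.19 0.31 0.05 1.3  0.   1.43]
```

drive_tool --plan "1 -44 0 -55 0 0 0;1 -44 0 -55 0 0 0;1 -44 0 -55 0 0 0;1 -44 0 -55 0 0 0;1 -44 0 -55 0 0 0;1 -44 0 -55 0 0 0;1 -44 0 -55 0 0 0;1 0 0 0 0 0 0" --grip_force 40

```text
clock: 1.15
tcp_pos: [0.4075, 0.2082, 0.2508]
orientation: [-0.555, 0.556, 0.437, -0.438]
wrist_force: [-0.8, 1.2, -0.6]
finger_gap: 0.0853
```

```bash
python3 go.py .484 .1055 .2
```

```text
t 1.15 tcp [0.4075 0.2082 0.2508] tooldelta mm [-81.9  51.  -98.4] turn [ 0.05  0.2  -0.11] F [-0.8  1.2 -0.6] gap 0.0853 j [ 0.3   0.09 -0.24  1.24 -0.    0.53]
```

drive_tool --plan "1 -30 10 -35 0 0 0;1 -30 10 -35 0 0 0;1 -20 20 -26 0 0 0;1 -5 10 -5 0 0 0;1 0 0 0 0 0 0"

```text
clock: 1.78
tcp_pos: [0.4854, 0.1031, 0.1992]
orientation: [0.555, -0.554, -0.438, 0.439]
wrist_force: [-0.4, 0.5, 0.2]
finger_gap: 0.0855
```

```bash
python3 go.py .484 .1055 .073
```

```text
t 1.77 tcp [0.4854 0.1031 0.1992] tooldelta mm [  2.  126.2   1.7] turn [-0.13  0.45  0.01] F [-0.4  0.5  0.2] gap 0.0855 j [ 0.05  0.19 -0.25  1.13  0.    0.28]
```

```bash
cat > snap.py <<'E'
import sys
from h import *
t=sys.argv[1]
for n in sys.argv[2:]:
    c=cams.calibration(n); im,d=cams.read_camera(n); cv2.imwrite(f'pics/{n}{t}.png',im[:,:,::-1]); np.save(f'pics/{n}{t}.npy',d)
E
python3 snap.py 1 wrist; python3 go.py .484 .1055 .073
```

```text
t 1.82 tcp [0.4855 0.1033 0.1996] tooldelta mm [  1.7 126.6   1.8] turn [-0.09  0.48  0.02] F [0.  1.  0.1] gap 0.0855 j [ 0.05  0.19 -0.25  1.13  0.    0.28]
```

View pics/wrist1.png

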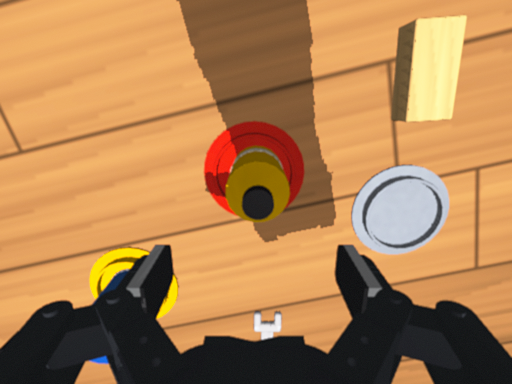

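The wrist picture shows the bottle (cap at 258,202) centred between the jaws (mid ≈ col 256), so I descend.

drive_tool --plan "1 1 35 1 0 0 0;1 1 35 1 0 0 0;1 0 30 0 0 0 0;1 0 20 0 0 0 0;1 0 6 0 0 0 0;1 0 0 0 0 0 0"

```text
clock: 2.58
tcp_pos: [0.4835, 0.1142, 0.0764]
orientation: [-0.551, 0.552, 0.445, -0.44]
wrist_force: [-0.1, 0.5, 0.4]
finger_gap: 0.0854
```

```bash
python3 go.py .484 .1055 .073
```

```text
t 2.58 tcp [0.4835 0.1142 0.0764] tooldelta mm [-8.3  3.4 -2.4] turn [0.33 1.16 0.26] F [-0.1  0.5  0.4] gap 0.0854 j [ 0.07  0.29 -0.45  0.82  0.    0.29]
```

drive_tool --plan "1 -7 3 -2 0 1 0;1 0 0 0 0 0 0"

```text
clock: 2.82
tcp_pos: [0.4851, 0.107, 0.0752]
orientation: [-0.554, 0.557, 0.441, -0.434]
wrist_force: [-0.3, -0.3, 0.5]
finger_gap: 0.0857
```

```bash
python3 go.py .484 .1055 .073
```

```text
t 2.83 tcp [0.4851 0.107  0.0752] tooldelta mm [-1.8  2.2  0.8] turn [0.52 0.14 0.31] F [-0.3 -0.3  0.5] gap 0.0857 j [ 0.05  0.29 -0.46  0.82  0.    0.29]
```

drive_tool --plan "1 -1 2 1 0 0 0;-1 0 0 0 0 0 0;-1 0 0 0 0 0 0;-1 0 0 0 0 0 0;-1 0 0 0 0 0 0;-1 0 0 0 0 0 0;-1 0 0 0 0 0 0"

```text
clock: 3.7
tcp_pos: [0.4847, 0.1059, 0.0743]
orientation: [-0.554, 0.557, 0.441, -0.433]
wrist_force: [0.6, -0.7, 0.8]
finger_gap: 0.0541
```

```bash
python3 go.py .484 .1055 .073; python3 snap.py 2 side
```

```text
t 3.7 tcp [0.4847 0.1059 0.0743] tooldelta mm [-0.6  1.3  0.6] turn [0.62 0.09 0.35] F [ 0.6 -0.7  0.8] gap 0.0541 j [ 0.05  0.29 -0.46  0.81  0.    0.29]
```

View pics/side2.png

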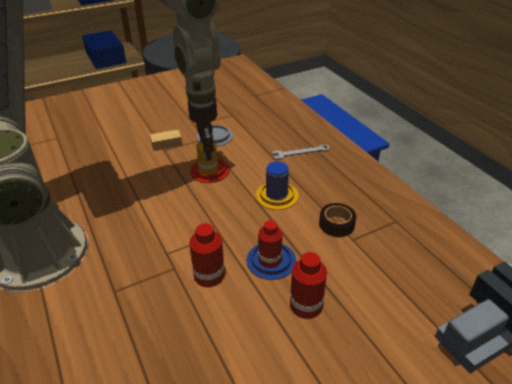

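drive_tool --plan "-1 0 -10 0 0 0 0;-1 0 -20 0 0 0 0;-1 0 -25 0 0 0 0;-1 0 -20 0 0 0 0;-1 0 0 0 0 0 0"

```text
clock: 4.38
tcp_pos: [0.4815, 0.1056, 0.1506]
orientation: [-0.555, 0.556, 0.44, -0.435]
wrist_force: [0.5, 0.1, -3.8]
finger_gap: 0.0541
```

```bash
python3 go.py .5762 .2618 .14
```

```text
t 4.38 tcp [0.4815 0.1056 0.1506] tooldelta mm [174.1  11.7 -55.2] turn [0.29 0.09 0.27] F [ 0.5  0.1 -3.8] gap 0.0541 j [ 0.05  0.21 -0.35  1.    0.    0.29]
```

drive_tool --plan "-1 20 0 -6 0 0 0;-1 35 0 -11 0 0 0;-1 35 0 -11 0 0 0;-1 35 0 -11 0 0 0;-1 30 0 -10 0 0 0;-1 20 0 -6 0 0 0;-1 8 0 -3 0 0 0;-1 0 0 0 0 0 0"

```text
clock: 5.38
tcp_pos: [0.5818, 0.2807, 0.1404]
orientation: [0.557, -0.554, -0.436, 0.439]
wrist_force: [-0.7, -0.3, -3.5]
finger_gap: 0.054
```

```bash
python3 go.py .5762 .2618 .1
```

```text
t 5.38 tcp [0.5818 0.2807 0.1404] tooldelta mm [-19.7  40.4   0.8] turn [-0.36  0.15  0.05] F [-0.7 -0.3 -3.5] gap 0.054 j [0.32 0.5  0.05 1.13 0.   0.56]
```

drive_tool --plan "-1 -17 5 1 0 0 0;-1 -2 10 0 0 0 0;-1 0 12 0 0 0 0;-1 0 8 0 0 0 0;-1 0 0 0 0 0 0"

```text
clock: 6.0
tcp_pos: [0.5745, 0.2612, 0.102]
orientation: [0.558, -0.554, -0.435, 0.439]
wrist_force: [1.0, 0.8, -3.7]
finger_gap: 0.0539
```

```bash
python3 go.py .5762 .2618 .0745
```

```text
t 6.0 tcp [0.5745 0.2612 0.102 ] tooldelta mm [ 1.  27.4 -1.8] turn [-0.51  0.06 -0.03] F [ 1.   0.8 -3.7] gap 0.0539 j [ 0.3   0.5  -0.04  1.03  0.    0.54]
```

drive_tool --plan "-1 1 8 -1 0 0 0;-1 0 8 -1 0 0 0;-1 0 5 0 0 0 0;-1 0 2 0 0 0 0;-1 0 0 0 0 0 0"

```text
clock: 6.62
tcp_pos: [0.5771, 0.2624, 0.0777]
orientation: [0.558, -0.554, -0.435, 0.439]
wrist_force: [0.3, -0.5, -3.9]
finger_gap: 0.0542
```

```bash
python3 go.py .5762 .2618 .0745
```

```text
t 6.62 tcp [0.5771 0.2624 0.0777] tooldelta mm [-0.8  3.2  0.7] turn [-0.46  0.09  0.01] F [ 0.3 -0.5 -3.9] gap 0.0542 j [ 0.3   0.53 -0.07  0.98  0.    0.54]
```

drive_tool --plan "-1 0 2 0 0 0 0;-1 0 1 0 0 0 0;-1 0 0 0 0 0 0"

```text
clock: 7.0
tcp_pos: [0.5774, 0.2625, 0.0751]
orientation: [0.558, -0.554, -0.436, 0.439]
wrist_force: [0.1, -0.3, -3.8]
finger_gap: 0.0544
```

```bash
python3 go.py .5762 .2618 .0745
```

```text
t 7.0 tcp [0.5774 0.2625 0.0751] tooldelta mm [-1.   0.6  1. ] turn [-0.41  0.09  0.04] F [ 0.1 -0.3 -3.8] gap 0.0544 j [ 0.3   0.53 -0.07  0.97  0.    0.54]
```

drive_tool --plan "-1 0 1 0 0 0 0;-1 0 1 0 0 0 0"

```text
clock: 7.25
tcp_pos: [0.5776, 0.2626, 0.0746]
orientation: [0.558, -0.554, -0.436, 0.438]
wrist_force: [-3.2, -1.2, 6.5]
finger_gap: 0.0539
```

```bash
python3 go.py .5762 .2618 .0745
```

```text
t 7.25 tcp [0.5776 0.2626 0.0746] tooldelta mm [-1.1  0.1  1.2] turn [-0.36  0.09  0.07] F [-3.2 -1.2  6.5] gap 0.0539 j [ 0.3   0.53 -0.07  0.97  0.    0.54]
```

drive_tool --plan "-0.2 0 0 0 0 0 0;0.3 0 0 0 0 0 0;1 0 0 0 0 0 0;1 0 0 0 0 0 0;1 0 0 0 0 0 0;1 0 0 0 0 0 0"

```text
clock: 8.0
tcp_pos: [0.5792, 0.263, 0.0755]
orientation: [0.557, -0.554, -0.437, 0.437]
wrist_force: [0.0, -0.4, 0.4]
finger_gap: 0.0855
```

drive_tool --plan "1 0 -20 0 0 0 0;1 0 -40 0 0 0 0;1 0 -40 0 0 0 0;1 0 -20 0 0 0 0;1 0 0 0 0 0 0"

```text
clock: 8.62
tcp_pos: [0.5789, 0.2624, 0.1979]
orientation: [0.558, -0.554, -0.437, 0.438]
wrist_force: [0.6, -0.2, -0.4]
finger_gap: 0.0856
```

```bash
python3 go.py .469 -.287 .2; python3 snap.py 3 side wrist
```

```text
t 8.62 tcp [0.5789 0.2624 0.1979] tooldelta mm [-559.8   -3.5  -22.6] turn [-0.28  0.09  0.12] F [ 0.6 -0.2 -0.4] gap 0.0856 j [0.3  0.45 0.12 1.24 0.   0.54]
```

View pics/wrist3.png

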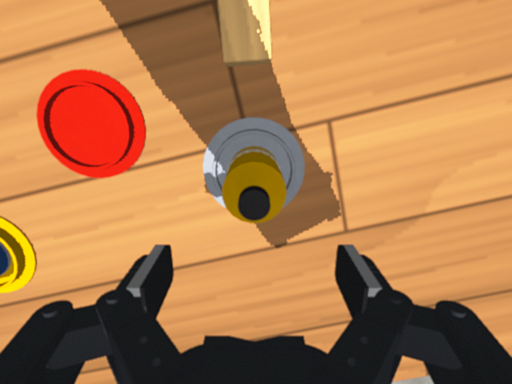

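View pics/side3.png

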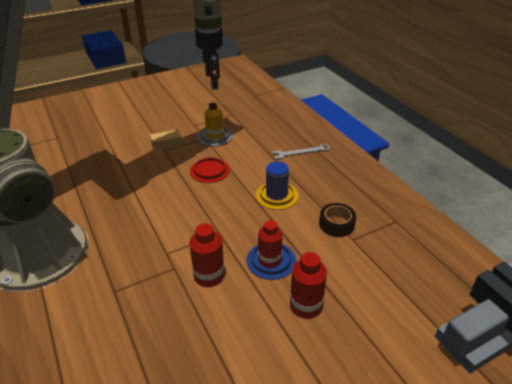

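The bottle now stands upright in the grey tray (side 213,122) and the red tray is empty. Next, the small can.

drive_tool --plan "1 -62 0 -2 0 0 0;1 -62 0 -2 0 0 0;1 -62 0 -2 0 0 0;1 -62 0 -2 0 0 0;1 -62 0 -2 0 0 0;1 -62 0 -2 0 0 0;1 -62 0 -2 0 0 0;1 -30 0 -2 0 0 0"

```text
clock: 9.72
tcp_pos: [0.478, -0.1962, 0.1815]
orientation: [0.561, -0.547, -0.433, 0.445]
wrist_force: [0.9, 1.2, 0.3]
finger_gap: 0.0856
```

```bash
python3 go.py .469 -.287 .2
```

```text
t 9.72 tcp [ 0.478  -0.1962  0.1815] tooldelta mm [-90.4 -18.7 -11.6] turn [-1.47  0.47 -0.04] F [0.9 1.2 0.3] gap 0.0856 j [-0.54  0.25 -0.21  1.13 -0.01 -0.31]
```

drive_tool --plan "1 -35 -8 -5 -0.7 0.5 0;1 -30 -6 -4 -0.7 0 0;1 -12 0 -2 0 0 0;1 0 0 0 0 0 0"

```text
clock: 10.22
tcp_pos: [0.4667, -0.2763, 0.1888]
orientation: [0.561, -0.553, -0.434, 0.436]
wrist_force: [-0.4, 0.7, -0.2]
finger_gap: 0.0856
```

```bash
python3 go.py .469 -.287 .0735;python3 snap.py 4 wrist
```

```text
t 10.22 tcp [ 0.4667 -0.2763  0.1888] tooldelta mm [-10.3 115.2  -6.1] turn [-0.62 -0.33  0.23] F [-0.4  0.7 -0.2] gap 0.0856 j [-0.68  0.29 -0.15  1.15 -0.   -0.44]
```

View pics/wrist4.png

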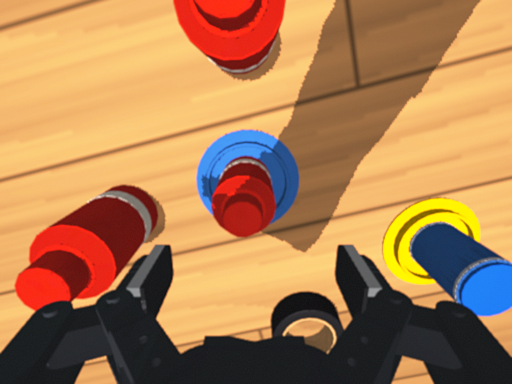

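drive_tool --plan "1 -10 10 -5 0 0 0;1 -1 25 -1 0 0 0;1 0 25 0 0 0 0;1 0 0 0 0 0 0"

```text
clock: 10.78
tcp_pos: [0.4704, -0.2848, 0.1247]
orientation: [0.561, -0.551, -0.436, 0.438]
wrist_force: [0.4, 0.1, -0.4]
finger_gap: 0.0855
```

```bash
python3 go.py .469 -.287 .0735
```

```text
t 10.78 tcp [ 0.4704 -0.2848  0.1247] tooldelta mm [-2.7 51.2  0.2] turn [-0.73  0.03  0.3 ] F [ 0.4  0.1 -0.4] gap 0.0855 j [-0.69  0.35 -0.23  1.01 -0.   -0.45]
```

drive_tool --plan "1 -2 20 0 -0.5 0 0;1 -1 20 0 0 0 0;1 0 10 0 0 0 0;1 0 0 0 0 0 0"

```text
clock: 11.28
tcp_pos: [0.4719, -0.2873, 0.0759]
orientation: [0.556, -0.554, -0.439, 0.437]
wrist_force: [-0.4, 0.4, -0.0]
finger_gap: 0.0855
```

```bash
python3 go.py .469 -.287 .0735
```

```text
t 11.28 tcp [ 0.4719 -0.2873  0.0759] tooldelta mm [-0.4  2.4  2.8] turn [-0.04  0.22  0.22] F [-0.4  0.4 -0. ] gap 0.0855 j [-0.69  0.39 -0.3   0.88  0.   -0.46]
```

drive_tool --plan "1 0 2 2 0 0 0;1 0 0 0 0 0 0;-1 0 0 0 0 0 0;-1 0 0 0 0 0 0;-1 0 0 0 0 0 0;-1 0 0 0 0 0 0;-1 0 0 0 0 0 0;-1 0 0 0 0 0 0"

```text
clock: 12.28
tcp_pos: [0.4712, -0.2875, 0.0766]
orientation: [-0.555, 0.555, 0.439, -0.437]
wrist_force: [-0.7, 0.9, 0.2]
finger_gap: 0.0523
```

```bash
python3 go.py .469 -.287 .0735
```

```text
t 12.28 tcp [ 0.4712 -0.2875  0.0766] tooldelta mm [-0.   3.   2.3] turn [0.18 0.25 0.14] F [-0.7  0.9  0.2] gap 0.0523 j [-0.7   0.38 -0.31  0.88  0.   -0.46]
```

drive_tool --plan "-1 0 -10 0 0 0 0;-1 0 -20 0 0 0 0;-1 0 -25 0 0 0 0;-1 0 -20 0 0 0 0;-1 0 0 0 0 0 0"

```text
clock: 12.9
tcp_pos: [0.4694, -0.2866, 0.153]
orientation: [0.557, -0.554, -0.439, 0.437]
wrist_force: [0.2, -0.1, -4.0]
finger_gap: 0.0525
```

```bash
python3 go.py .488 .101 .145
```

```text
t 12.9 tcp [ 0.4694 -0.2866  0.153 ] tooldelta mm [381.2   9.9  72.2] turn [-0.1   0.24  0.27] F [ 0.2 -0.1 -4. ] gap 0.0525 j [-0.7   0.32 -0.2   1.06  0.   -0.46]
```

drive_tool --plan "-1 25 0 5 0 0 0;-1 45 0 9 0 0 0;-1 50 0 10 0 0 0;-1 50 0 10 0 0 0;-1 50 0 10 0 0 0;-1 50 0 10 0 0 0;-1 40 0 7 0 0 0;-1 20 0 4 0 0 0"

```text
clock: 13.9
tcp_pos: [0.4802, 0.0581, 0.1474]
orientation: [0.56, -0.553, -0.436, 0.437]
wrist_force: [-0.1, 1.0, -2.9]
finger_gap: 0.052
```

```bash
python3 go.py .49 .101 .12
```

```text
t 13.9 tcp [0.4802 0.0581 0.1474] tooldelta mm [43.8 27.7  0.4] turn [-0.58 -0.08  0.29] F [-0.1  1.  -2.9] gap 0.052 j [-0.05  0.21 -0.37  1.01  0.01  0.19]
```

drive_tool --plan "-1 22 5 0 0 0 0;-1 15 8 0 0 0 0;-1 0 10 0 0 0 0;-1 0 0 0 0 0 0"

```text
clock: 14.4
tcp_pos: [0.4863, 0.0965, 0.1203]
orientation: [0.561, -0.551, -0.435, 0.44]
wrist_force: [-0.2, -0.2, -4.1]
finger_gap: 0.0517
```

```bash
python3 go.py .49 .101 .08
```

```text
t 14.4 tcp [0.4863 0.0965 0.1203] tooldelta mm [ 5.1 40.3 -3.1] turn [-0.88  0.09  0.15] F [-0.2 -0.2 -4.1] gap 0.0517 j [ 0.03  0.26 -0.37  0.96  0.01  0.27]
```

drive_tool --plan "-1 4 10 -2 -0.8 0 0;-1 1 12 -1 0 0 0;-1 0 10 0 0 0 0;-1 0 5 0 0 0 0;-1 0 0 0 0 0 0"

```text
clock: 15.02
tcp_pos: [0.4901, 0.098, 0.0811]
orientation: [0.558, -0.556, -0.436, 0.436]
wrist_force: [0.1, -0.1, -3.0]
finger_gap: 0.0516
```

```bash
python3 go.py .49 .101 .0766
```

```text
t 15.03 tcp [0.4901 0.098  0.0811] tooldelta mm [2.9 4.5 0.8] turn [-0.14 -0.15  0.08] F [ 0.1 -0.1 -3. ] gap 0.0516 j [ 0.04  0.29 -0.43  0.85  0.    0.28]
```

drive_tool --plan "-1 3 1 0 0 0 0;-1 1 2 0 0 0 0;-1 0 1 0 0 0 0;-1 0 0 0 0 0 0"

```text
clock: 15.52
tcp_pos: [0.492, 0.1023, 0.0778]
orientation: [0.557, -0.556, -0.436, 0.436]
wrist_force: [-0.1, 0.2, -3.6]
finger_gap: 0.052
```

```bash
python3 go.py .49 .101 .0766
```

```text
t 15.53 tcp [0.492  0.1023 0.0778] tooldelta mm [-1.7  1.2  1.6] turn [-0.04 -0.14  0.11] F [-0.1  0.2 -3.6] gap 0.052 j [ 0.04  0.3  -0.43  0.84  0.    0.29]
```

drive_tool --plan "-1 -1 1 1 0 0 0;-1 0 1 1 0 0 0;-1 0 0.5 0 0 0 0"

```text
clock: 15.9
tcp_pos: [0.4906, 0.1016, 0.0765]
orientation: [-0.557, 0.557, 0.437, -0.435]
wrist_force: [-1.4, 0.6, 3.1]
finger_gap: 0.052
```

```bash
python3 go.py .49 .101 .0766
```

```text
t 15.9 tcp [0.4906 0.1016 0.0765] tooldelta mm [-0.7 -0.1  0.4] turn [ 0.1  -0.14  0.11] F [-1.4  0.6  3.1] gap 0.052 j [ 0.04  0.3  -0.44  0.83  0.    0.28]
```

Touching the floor: release, lift.

drive_tool --plan "-0.2 0 0 0 0 0 0;0.3 0 0 0 0 0 0;1 0 0 0 0 0 0;1 0 0 0 0 0 0;1 0 0 0 0 0 0;1 0 0 0 0 0 0"

```text
clock: 16.65
tcp_pos: [0.4913, 0.1018, 0.0768]
orientation: [-0.556, 0.557, 0.437, -0.435]
wrist_force: [-0.1, 0.2, 0.4]
finger_gap: 0.0856
```

drive_tool --plan "1 0 -20 0 0 0 0;1 0 -40 0 0 0 0;1 0 -40 0 0 0 0;1 0 -20 0 0 0 0;1 0 0 0 0 0 0"

```text
clock: 17.27
tcp_pos: [0.4902, 0.1015, 0.1994]
orientation: [0.557, -0.556, -0.437, 0.435]
wrist_force: [0.2, -0.0, -0.6]
finger_gap: 0.0855
```

```bash
python3 go.py .602 -.0876 .19; python3 snap.py 5 side wrist
```

```text
t 17.27 tcp [0.4902 0.1015 0.1994] tooldelta mm [-156.8    9.2 -153.8] turn [ 0.06 -0.15  0.14] F [ 0.2 -0.  -0.6] gap 0.0855 j [ 0.04  0.19 -0.25  1.13  0.    0.28]
```

View pics/wrist5.png

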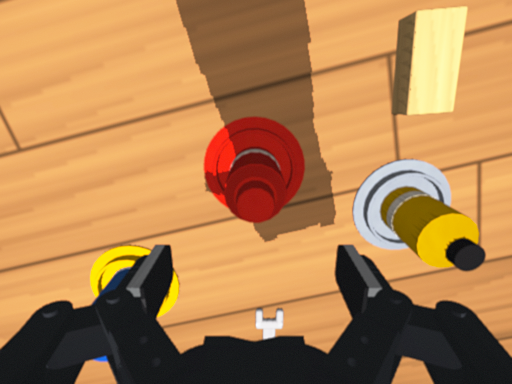

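View pics/side5.png

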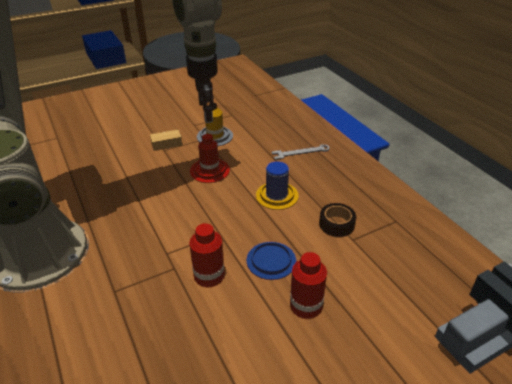

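The can stands in the red tray (wrist 255,180; tray centre 254,167). Now the tin.

drive_tool --plan "1 -38 0 -37 0 0 0;1 -38 0 -37 0 0 0;1 -38 0 -37 0 0 0;1 -30 0 -30 0 0 0;1 -12 3 -12 0 0 0;1 0 0 0 0 0 0"

```text
clock: 18.12
tcp_pos: [0.5985, -0.0897, 0.1824]
orientation: [0.561, -0.55, -0.434, 0.44]
wrist_force: [-0.6, -0.0, 0.0]
finger_gap: 0.0854
```

```bash
python3 go.py .602 -.0876 .12
```

```text
t 18.12 tcp [ 0.5985 -0.0897  0.1824] tooldelta mm [ 2.8 62.4 -4. ] turn [-1.03  0.05  0.12] F [-0.6 -0.   0. ] gap 0.0854 j [-0.28  0.41  0.02  1.19  0.   -0.04]
```

drive_tool --plan "1 1 20 -3 -1 0 0;1 1 25 -1 0 0 0;1 0 15 0 0 0 0;1 0 0 0 0 0 0"

```text
clock: 18.62
tcp_pos: [0.5988, -0.0828, 0.1195]
orientation: [0.557, -0.553, -0.438, 0.438]
wrist_force: [0.3, -0.0, 0.3]
finger_gap: 0.0857
```

```bash
python3 go.py .602 -.0876 .06;python3 snap.py 6 wrist
```

```text
t 18.62 tcp [ 0.5988 -0.0828  0.1195] tooldelta mm [-4.2 59.4 -4.5] turn [-0.32  0.33  0.21] F [ 0.3 -0.   0.3] gap 0.0857 j [-0.27  0.44 -0.1   1.03  0.   -0.04]
```

View pics/wrist6.png

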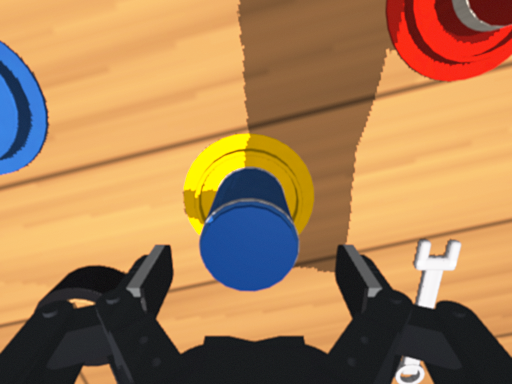

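drive_tool --plan "1 -5 15 -4 0 0 0;1 -2 20 -1 0 0 0;1 -1 15 0 0 0 0;1 0 5 0 0 0 0;1 0 0 0 0 0 0"

```text
clock: 19.3
tcp_pos: [0.6046, -0.0929, 0.0649]
orientation: [0.555, -0.554, -0.439, 0.437]
wrist_force: [0.5, 0.5, 0.5]
finger_gap: 0.0857
```

```bash
python3 go.py .602 -.0876 .06
```

```text
t 19.3 tcp [ 0.6046 -0.0929  0.0649] tooldelta mm [4.6 4.9 3.8] turn [0.05 0.34 0.19] F [0.5 0.5 0.5] gap 0.0857 j [-0.29  0.5  -0.16  0.92  0.   -0.05]
```

drive_tool --plan "1 4 4 3 0 0 0;1 1 1 1 0 0 0;1 0 0 0 0 0 0"

```text
clock: 19.68
tcp_pos: [0.6025, -0.0868, 0.0608]
orientation: [-0.555, 0.555, 0.44, -0.437]
wrist_force: [-0.2, 0.2, 0.3]
finger_gap: 0.0858
```

```bash
python3 go.py .602 -.0876 .06
```

```text
t 19.68 tcp [ 0.6025 -0.0868  0.0608] tooldelta mm [-0.9  0.8  0.3] turn [0.17 0.35 0.19] F [-0.2  0.2  0.3] gap 0.0858 j [-0.28  0.49 -0.17  0.9   0.   -0.04]
```

drive_tool --plan "-1 0 0 0 0 0 0;-1 0 0 0 0 0 0;-1 0 0 0 0 0 0;-1 0 0 0 0 0 0;-1 0 0 0 0 0 0" --grip_force 50

```text
clock: 20.3
tcp_pos: [0.603, -0.0869, 0.0616]
orientation: [-0.554, 0.555, 0.44, -0.437]
wrist_force: [1.1, 1.0, 1.4]
finger_gap: 0.0581
```

```bash
python3 go.py .602 -.0876 .06
```

```text
t 20.3 tcp [ 0.603  -0.0869  0.0616] tooldelta mm [-1.   1.6  0.8] turn [0.24 0.36 0.19] F [1.1 1.  1.4] gap 0.0581 j [-0.28  0.49 -0.17  0.9   0.   -0.04]
```

drive_tool --plan "-1 0 -10 0 0 0 0;-1 0 -20 0 0 0 0;-1 0 -25 0 0 0 0;-1 0 -10 0 0 0 0;-1 0 0 0 0 0 0"

```text
clock: 20.92
tcp_pos: [0.601, -0.0867, 0.1278]
orientation: [0.556, -0.554, -0.439, 0.438]
wrist_force: [0.2, -0.0, -3.7]
finger_gap: 0.0579
```

```bash
python3 go.py .4745 -.286 .125
```

```text
t 20.93 tcp [ 0.601  -0.0867  0.1278] tooldelta mm [-223.2    2.1   77. ] turn [-0.01  0.35  0.19] F [ 0.2 -0.  -3.7] gap 0.0579 j [-0.28  0.44 -0.09  1.05  0.   -0.04]
```

drive_tool --plan "-1 -25 0 9 0 0 0;-1 -40 0 14 0 0 0;-1 -45 0 15 0 0 0;-1 -45 0 15 0 0 0;-1 -35 0 12 0 0 0;-1 -15 0 5 0 0 0;-1 0 0 0 0 0 0"

```text
clock: 21.8
tcp_pos: [0.4801, -0.2726, 0.1203]
orientation: [0.558, -0.551, -0.439, 0.439]
wrist_force: [-0.8, -0.6, -2.4]
finger_gap: 0.0581
```

```bash
python3 go.py .4745 -.286 .1
```

```text
t 21.8 tcp [ 0.4801 -0.2726  0.1203] tooldelta mm [-14.5  20.2   2.3] turn [-0.46  0.49  0.38] F [-0.8 -0.6 -2.4] gap 0.0581 j [-0.66  0.35 -0.24  0.99  0.   -0.43]
```

drive_tool --plan "-1 -13 3 2 0 0 0;-1 -2 8 0 0 0 0;-1 0 8 0 0 0 0;-1 0 0 0 0 0 0"

```text
clock: 22.3
tcp_pos: [0.4756, -0.2845, 0.0988]
orientation: [0.558, -0.549, -0.44, 0.44]
wrist_force: [0.0, 0.1, -2.3]
finger_gap: 0.0581
```

```bash
python3 go.py .4745 -.286 .0616
```

```text
t 22.3 tcp [ 0.4756 -0.2845  0.0988] tooldelta mm [-2.1 37.2  0.4] turn [-0.53  0.72  0.47] F [ 0.   0.1 -2.3] gap 0.0581 j [-0.69  0.38 -0.26  0.95  0.   -0.46]
```

drive_tool --plan "-1 -1 8 0 -0.5 0.3 0.4;-1 -1 10 0 0 0 0;-1 0 10 0 0 0 0;-1 0 4 0 0 0 0;-1 0 0 0 0 0 0"

```text
clock: 22.92
tcp_pos: [0.4752, -0.2855, 0.0642]
orientation: [0.555, -0.554, -0.439, 0.439]
wrist_force: [-0.7, 0.6, -2.6]
finger_gap: 0.0581
```

```bash
python3 go.py .4745 -.286 .0616
```

```text
t 22.93 tcp [ 0.4752 -0.2855  0.0642] tooldelta mm [-0.7  2.6  0.5] turn [-0.02  0.47  0.08] F [-0.7  0.6 -2.6] gap 0.0581 j [-0.69  0.4  -0.31  0.85  0.   -0.46]
```

drive_tool --plan "-1 0 1.5 0 0 0 0;-1 0 1 0 0 0 0;-1 0 1 0 0 0 0"

```text
clock: 23.3
tcp_pos: [0.4756, -0.286, 0.0617]
orientation: [-0.554, 0.554, 0.439, -0.439]
wrist_force: [-3.4, 1.3, 7.4]
finger_gap: 0.058
```

```bash
python3 go.py .4745 -.286 .0616
```

```text
t 23.3 tcp [ 0.4756 -0.286   0.0617] tooldelta mm [-0.3  0.1  1.1] turn [0.05 0.47 0.04] F [-3.4  1.3  7.4] gap 0.058 j [-0.69  0.41 -0.32  0.85  0.   -0.46]
```

drive_tool --plan "-0.2 0 0 0 0 0 0;0.3 0 0 0 0 0 0;1 0 0 0 0 0 0;1 0 0 0 0 0 0;1 0 0 0 0 0 0;1 0 0 0 0 0 0"

```text
clock: 24.05
tcp_pos: [0.4769, -0.287, 0.0628]
orientation: [-0.553, 0.556, 0.44, -0.438]
wrist_force: [0.1, 0.7, 0.0]
finger_gap: 0.0855
```

drive_tool --plan "1 0 -20 0 0 0 0;1 0 -40 0 0 0 0;1 0 -40 0 0 0 0;1 0 -30 0 0 0 0;1 0 0 0 0 0 0"

```text
clock: 24.68
tcp_pos: [0.476, -0.2864, 0.1961]
orientation: [-0.554, 0.555, 0.44, -0.438]
wrist_force: [-0.1, 0.1, -0.3]
finger_gap: 0.0854
```

```bash
python3 go.py .5762 .2618 .2; python3 snap.py 7 wrist top side
python3 - <<'E'
from h import *
d=np.load('pics/side7.npy');W=cloud('side',d)
for nm,g in dict(bottle=(.577,.262),can=(.488,.101),tin=(.4735,-.286)).items():
    R=dict(bottle=.028,tin=.030,can=.027)[nm]
    from scipy.optimize import least_squares
    s=W[(np.hypot(W[...,0]-g[0],W[...,1]-g[1])<.045)&(d>0)]; b=s[(s[:,2]>.03)&(s[:,2]<.08)]
    print(nm,least_squares(lambda p:np.hypot(*(b[:,:2]-p).T)-R,g,loss='soft_l1',f_scale=.001).x.round(4),len(b),s[:,2].max())
E
```

```text
t 24.68 tcp [ 0.476  -0.2864  0.1961] tooldelta mm [556.6  -4.1  28.1] turn [ 0.16  0.46 -0.01] F [-0.1  0.1 -0.3] gap 0.0854 j [-0.69  0.3  -0.12  1.15  0.   -0.46]
bottle [0.5773 0.2624] 243 0.11931855504815808
can [0.4897 0.1026] 276 0.12100127689785296
tin [ 0.4768 -0.2863] 399 0.5796946319323101
```

View pics/wrist7.png

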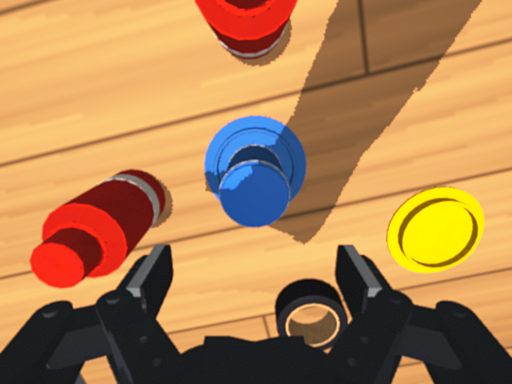

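View pics/top7.png

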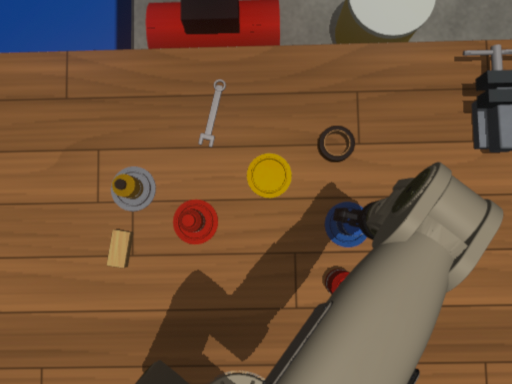

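The tin is centred in the blue tray (wrist 255,180) and the yellow tray is empty (437,228). Now the bottle.

drive_tool --plan "1 62 0 3 0 0 0;1 62 0 3 0 0 0;1 62 0 3 0 0 0;1 62 0 3 0 0 0;1 62 0 3 0 0 0;1 62 0 3 0 0 0;1 62 0 3 0 0 0;1 30 0 2 0 0 0"

```text
clock: 25.82
tcp_pos: [0.5551, 0.1769, 0.18]
orientation: [0.563, -0.55, -0.432, 0.441]
wrist_force: [0.9, -0.2, -1.3]
finger_gap: 0.0852
```

```bash
python3 go.py .577 .262 .19
```

```text
t 25.82 tcp [0.5551 0.1769 0.18  ] tooldelta mm [87.9 -9.9 -0.8] turn [-1.27 -0.02  0.04] F [ 0.9 -0.2 -1.3] gap 0.0852 j [ 0.17  0.37 -0.05  1.17  0.01  0.41]
```

drive_tool --plan "1 35 -5 0 -1 0 0;1 30 -4 0 0 0 0;1 10 0 0 0 0 0;1 0 0 0 0 0 0"

```text
clock: 26.32
tcp_pos: [0.5695, 0.2538, 0.181]
orientation: [0.558, -0.552, -0.433, 0.443]
wrist_force: [-0.1, -0.4, -0.6]
finger_gap: 0.0854
```

```bash
python3 go.py .577 .262 .12
```

```text
t 26.32 tcp [0.5695 0.2538 0.181 ] tooldelta mm [10.1 60.8 -6.3] turn [-0.88  0.24 -0.33] F [-0.1 -0.4 -0.6] gap 0.0854 j [0.29 0.45 0.07 1.2  0.   0.52]
```

drive_tool --plan "1 9 5 -6 -0.8 0 0;1 1 20 0 0 0 0;1 0 25 0 0 0 0;1 0 5 0 0 0 0;1 0 0 0 0 0 0"

```text
clock: 26.95
tcp_pos: [0.5787, 0.2582, 0.1229]
orientation: [-0.555, 0.558, 0.434, -0.438]
wrist_force: [-0.2, 0.7, 0.2]
finger_gap: 0.085
```

```bash
python3 go.py .577 .262 .074
```

```text
t 26.95 tcp [0.5787 0.2582 0.1229] tooldelta mm [ 3.7 48.9  2.6] turn [-0.   -0.09 -0.41] F [-0.2  0.7  0.2] gap 0.085 j [ 0.3   0.49 -0.01  1.07 -0.01  0.54]
```

drive_tool --plan "1 3 15 2 0 0 0;1 0 20 0 0 0 0;1 0 10 0 0 0 0;1 0 2 0 0 0 0;1 0 0 0 0 0 0"

```text
clock: 27.58
tcp_pos: [0.5792, 0.262, 0.0762]
orientation: [-0.554, 0.559, 0.436, -0.436]
wrist_force: [0.5, -0.4, -0.7]
finger_gap: 0.0853
```

```bash
python3 go.py .577 .262 .074
```

```text
t 27.57 tcp [0.5792 0.262  0.0762] tooldelta mm [-0.5  2.2  2.2] turn [ 0.24 -0.13 -0.26] F [ 0.5 -0.4 -0.7] gap 0.0853 j [ 0.3   0.53 -0.07  0.97 -0.01  0.54]
```

drive_tool --plan "1 0 2 2 0 0 0;1 0 0 0 0 0 0;-1 0 0 0 0 0 0;-1 0 0 0 0 0 0;-1 0 0 0 0 0 0;-1 0 0 0 0 0 0;-1 0 0 0 0 0 0" --grip_force 40

```text
clock: 28.45
tcp_pos: [0.5783, 0.2628, 0.076]
orientation: [-0.554, 0.559, 0.437, -0.435]
wrist_force: [-0.3, 0.5, -0.3]
finger_gap: 0.0537
```

```bash
python3 go.py .577 .262 .074
```

```text
t 28.45 tcp [0.5783 0.2628 0.076 ] tooldelta mm [-1.1  2.   1.1] turn [ 0.39 -0.13 -0.17] F [-0.3  0.5 -0.3] gap 0.0537 j [ 0.3   0.53 -0.08  0.96 -0.01  0.54]
```

drive_tool --plan "-1 0 -10 0 0 0 0;-1 0 -20 0 0 0 0;-1 0 -25 0 0 0 0;-1 0 -20 0 0 0 0;-1 0 0 0 0 0 0"

```text
clock: 29.08
tcp_pos: [0.5756, 0.2625, 0.1518]
orientation: [-0.555, 0.558, 0.435, -0.438]
wrist_force: [0.3, -0.4, -2.8]
finger_gap: 0.0541
```

```bash
python3 go.py .604 -.089 .145
```

```text
t 29.07 tcp [0.5756 0.2625 0.1518] tooldelta mm [-334.5    9.1 -111.6] turn [ 0.08 -0.12 -0.37] F [ 0.3 -0.4 -2.8] gap 0.0541 j [ 0.3   0.47  0.03  1.13 -0.01  0.55]
```

drive_tool --plan "-1 -25 0 -8 0 0 0;-1 -40 0 -13 0 0 0;-1 -45 0 -15 0 0 0;-1 -45 0 -15 0 0 0;-1 -45 0 -15 0 0 0;-1 -45 0 -15 0 0 0;-1 -35 0 -12 0 0 0;-1 -15 0 -5 0 0 0"

```text
clock: 30.08
tcp_pos: [0.5966, -0.0544, 0.1446]
orientation: [0.557, -0.554, -0.433, 0.442]
wrist_force: [0.1, 0.1, -4.7]
finger_gap: 0.0539
```

```bash
python3 go.py .604 -.089 .12
```

```text
t 30.07 tcp [ 0.5966 -0.0544  0.1446] tooldelta mm [-31.7  24.7 -15.5] turn [-0.6   0.15 -0.5 ] F [ 0.1  0.1 -4.7] gap 0.0539 j [-0.22  0.42 -0.07  1.09 -0.01  0.02]
```

drive_tool --plan "-1 -16 4 -8 -0.5 0 -0.4;-1 -12 8 -6 0 0 0;-1 -2 8 -1 0 0 0;-1 0 0 0 0 0 0"

```text
clock: 30.58
tcp_pos: [0.6033, -0.0873, 0.1211]
orientation: [0.557, -0.554, -0.437, 0.439]
wrist_force: [-0.3, 0.1, -3.8]
finger_gap: 0.0539
```

```bash
python3 go.py .604 -.089 .08
```

```text
t 30.57 tcp [ 0.6033 -0.0873  0.1211] tooldelta mm [-1.5 41.  -1.3] turn [-0.3   0.21  0.  ] F [-0.3  0.1 -3.8] gap 0.0539 j [-0.28  0.45 -0.08  1.04 -0.   -0.04]
```

drive_tool --plan "-1 -1 10 -1 0 0 0;-1 0 12 0 0 0 0;-1 0 10 0 0 0 0;-1 0 5 0 0 0 0;-1 0 0 0 0 0 0"

```text
clock: 31.2
tcp_pos: [0.6035, -0.0862, 0.081]
orientation: [0.557, -0.553, -0.437, 0.44]
wrist_force: [0.2, -0.4, -4.3]
finger_gap: 0.0539
```

```bash
python3 go.py .604 -.089 .076
```

```text
t 31.2 tcp [ 0.6035 -0.0862  0.081 ] tooldelta mm [-2.6  5.  -1.2] turn [-0.37  0.39  0.03] F [ 0.2 -0.4 -4.3] gap 0.0539 j [-0.27  0.48 -0.14  0.96  0.   -0.04]
```

drive_tool --plan "-1 -2 1 -1 0 0 0;-1 0 1.5 0 0 0 0;-1 0 1 0 0 0 0;-1 0 0 0 0 0 0"

```text
clock: 31.7
tcp_pos: [0.6049, -0.089, 0.0784]
orientation: [0.556, -0.553, -0.438, 0.439]
wrist_force: [0.1, -0.2, -2.9]
finger_gap: 0.0537
```

```bash
python3 go.py .604 -.089 .076
```

```text
t 31.7 tcp [ 0.6049 -0.089   0.0784] tooldelta mm [-0.2  2.4  0.8] turn [-0.25  0.37  0.03] F [ 0.1 -0.2 -2.9] gap 0.0537 j [-0.28  0.49 -0.14  0.95  0.   -0.04]
```

drive_tool --plan "-1 0 1.5 1 0 0 0;-1 0 1 0 0 0 0;-1 0 1 0 0 0 0"

```text
clock: 32.08
tcp_pos: [0.6038, -0.0887, 0.0761]
orientation: [0.556, -0.554, -0.438, 0.439]
wrist_force: [-4.2, 1.3, 7.9]
finger_gap: 0.054
```

```bash
python3 go.py .604 -.089 .076
```

```text
t 32.08 tcp [ 0.6038 -0.0887  0.0761] tooldelta mm [-0.2  0.1 -0.2] turn [-0.2   0.37  0.02] F [-4.2  1.3  7.9] gap 0.054 j [-0.28  0.49 -0.14  0.94  0.   -0.04]
```

drive_tool --plan "-0.2 0 0 0 0 0 0;0.3 0 0 0 0 0 0;1 0 0 0 0 0 0;1 0 0 0 0 0 0;1 0 0 0 0 0 0;1 0 0 0 0 0 0"

```text
clock: 32.83
tcp_pos: [0.6056, -0.0891, 0.0773]
orientation: [-0.555, 0.555, 0.439, -0.438]
wrist_force: [-0.5, -0.1, 0.3]
finger_gap: 0.0858
```

drive_tool --plan "1 0 -20 0 0 0 0;1 0 -40 0 0 0 0;1 0 -40 0 0 0 0;1 0 -40 0 0 0 0;1 0 -10 0 0 0 0;1 0 0 0 0 0 0"

```text
clock: 33.58
tcp_pos: [0.6045, -0.0889, 0.2296]
orientation: [0.556, -0.554, -0.438, 0.439]
wrist_force: [-0.1, 0.2, -0.0]
finger_gap: 0.0855
```

drive_tool --plan "1 60 0 0 0 0 0;1 60 0 0 0 0 0;1 60 0 20 0 0 0;1 60 0 30 0 0 0;1 60 -10 30 0 0 0;1 60 -10 30 0 0 0;1 60 0 40 0 0 0;1 30 0 20 0 0 0"

```text
clock: 34.58
tcp_pos: [0.5488, 0.3662, 0.2312]
orientation: [0.561, -0.552, -0.428, 0.444]
wrist_force: [0.1, -0.7, 0.1]
finger_gap: 0.0852
```

drive_tool --plan "1 40 0 50 0 0 0;1 20 0 40 0 0 0;1 10 0 20 0 0 0;1 0 0 0 0 0 0"

```text
clock: 35.08
tcp_pos: [0.4556, 0.4604, 0.2239]
orientation: [0.56, -0.551, -0.425, 0.449]
wrist_force: [0.1, -0.4, 0.4]
finger_gap: 0.0858
```

```bash
python3 go.py .136 .56 .25; python3 snap.py 8 top side
python3 - <<'E'
from meas import *
for n in ['top','side']:
  im=cv2.imread(f'pics/{n}8.png'); d=np.load(f'pics/{n}8.npy');W=cloud(n,d)
  for nm,(g,lo) in dict(bottle=((.603,-.089),.108),can=((.488,.101),.107),tin=((.4735,-.286),.088)).items():
    R=dict(bottle=.028,tin=.030,can=.027)[nm]
    s=W[(np.hypot(W[...,0]-g[0],W[...,1]-g[1])<.045)&(d>0)]; b=s[(s[:,2]>.03)&(s[:,2]<.08)]; t=s[s[:,2]>lo]
    print(n,nm,'wall',least_squares(lambda p:np.hypot(*(b[:,:2]-p).T)-R,g,loss='soft_l1',f_scale=.001).x.round(4),len(b),'top',((t.min(0)+t.max(0))/2).round(4),len(t))
E
```

```text
t 35.08 tcp [0.4556 0.4604 0.2239] tooldelta mm [ 21.  -16.  334.8] turn [-1.79  0.08 -1.09] F [ 0.1 -0.4  0.4] gap 0.0858 j [0.66 0.49 0.25 1.36 0.01 0.9 ]
top bottle wall [ 0.6008 -0.0891] 47 top [ 0.6009 -0.0884  0.1146] 93
top can wall [0.4876 0.1024] 58 top [0.4876 0.1013 0.1145] 138
top tin wall [ 0.4746 -0.2874] 77 top [ 0.4749 -0.2867  0.0937] 490
side bottle wall [ 0.6028 -0.0885] 308 top [ 0.6021 -0.0892  0.1135] 62
side can wall [0.4896 0.1025] 280 top [0.488  0.1014 0.1132] 80
side tin wall [ 0.4767 -0.2863] 399 top [ 0.4756 -0.2879  0.0926] 422
```

View pics/top8.png

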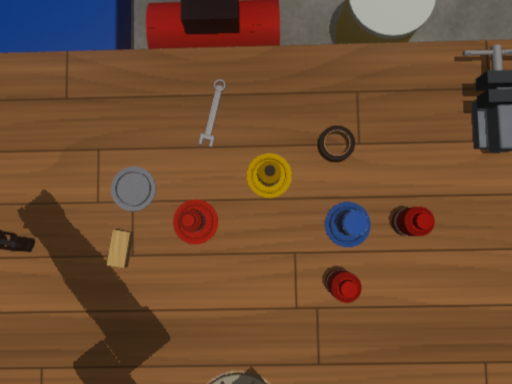

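View pics/side8.png

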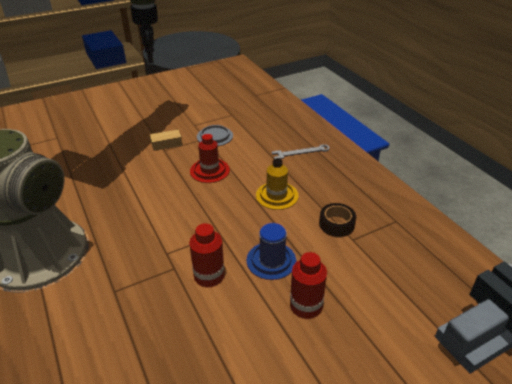

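All three stand upright in their own trays, within about 2 mm of the middle. The grey tray is empty and the bystanders look unmoved.

```bash
python3 -c "
from workcell import job
print(job.hand_in())"
```

```text
the job is handed in; nothing more can be done
None
```

All three containers are in the middle of the trays of their own colour, and the job was handed in at about 35 s. I parked the oil bottle in the grey tray, moved the small spray can to red and the grease tin to blue, then moved the bottle on to yellow. Each was lowered until the wrist force showed it touching the tray floor, then released.

**Last checks:**
- **Position:** the top and side pictures show all three upright. They measure about 1–3 mm from the tray middles; the two cameras disagree by about 2 mm, within the calibration's accuracy.
- **Surroundings:** the grey tray is empty, and the gripper is clear of everything. The wrench, tape, offcut and the two larger red cans look unmoved by eye; I did not measure them again.
- **Forces:** wrist force stayed under 10 N at every reading. I only read it between moves, so I did not see any brief peaks.

No check failed. The arm drifted up to about 20 mm off target after some moves, and I corrected that before each grasp and set-down.

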